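# Swap the wrong cell in a battery pack for a fresh one from the rotary feeder

### The arm

A 6-joint arm with a two-finger parallel gripper is mounted at the origin on the work surface. World frame = base frame: x ahead of the robot, y to its left, z up, the work surface at z = 0. Lengths are in m, angles in rad, forces in N, time in s.
With the tool pointing down it reaches from about 0.35 to 0.975 m from the base axis. Payload 4.9 kg.
Tool frame: the origin (TCP) lies midway between the tips of the shut fingers; the grasp point (between the pads) lies 19 mm behind it (arm.pinch_z is the distance from the TCP to the grasp point, in m); z points along the fingers, y is the line along which they close (so a half turn about z gives the same grasp; the last joint's range is limited). The gripper opens to 85 mm and grips with 20 to 120 N. Pads are 22 mm wide; open, the fingers measure 114 mm over their backs; the gripper's body (76 mm by 85 mm) begins 54 mm behind the grasp point. The pads swing forward as they close: fully open they stand 13 mm farther back than shut.
Start: joints at [1.093, 0.053, 1.613, -0, 1.476, -0.119], TCP at [0.219, 0.585, 0.231] pointing down, gripper open.
Joint ranges: [-3.01, 3.01], [-1.01, 2.22], [0.06, 2.58], [-1.02, 4.17], [0.09, 2.62], [-3.14, 3.14]. Speed limits (rad/s): [2.57, 2.57, 3.14, 3.14, 3.14, 3.14].

### API

Orientations are given as a unit quaternion [w, x, y, z].
In Python, from workcell import arm gives the robot as it stands.
- The arm moves only by the tool servo_tool, never from a script. Its argument "deltas" is a list of rows, each an object of numbers: "tx", "ty", "tz": the shift along the tool's x, y, z in m; "wx", "wy", "wz": the turn, a rotation vector about the tool's x, y, z in rad; "fingers": the closure, from -1 (fully open) to 1 (shut), so that 0 is half open. In form: [{"tx": .., "ty": .., "tz": .., "wx": .., "wy": .., "wz": .., "fingers": ..}, ...]. A call has 1 to 10 rows; each row is the pose to reach, as a shift and turn from the pose commanded when the call began, along the tool's axes at that moment; what a row does not reach only later rows make up. A row lasts 1/12 s, in which the tool goes at most 41.7 mm and 7.16 degrees, less where a joint would pass 70% of its speed; a pose out of reach is approached as far as the arm can. A call with a gripper value outside its range is refused whole. The fingers move at their own pace and stop on an object; "newtons" is the grip in N (left out, the last holds). Time passes only in rows, so rows that repeat a pose let the fingers close. It gives the time, the measured TCP pose, the force, the opening and the grip force at its end, in the units of the state.
- arm.get_state(): the state, without advancing time (a new reading comes with each control period).
- arm.snapshot(name): name is "scene" or "top"; returns a dict with "image" (420x560x3 uint8, red, green, blue), "intrinsics" (3x3 intrinsics, pixels), "world_to_cam" (4x4, takes a point from world to camera coordinates). Camera axes: x right, y up, looking along -z (the intrinsics and any distortion apply to the point x, -y, -z); pixel columns grow to the right and rows downward; lengths in m; the calibration is good to about 2 mm. A picture is of the moment at which its call begins. There is no depth.
- arm.job_done(): hands the job in; it is judged then, once.
The state is a dict: "clock": time; "qpos": joint angles; "joint_vel": joint speeds; "joint_efforts": joint torques, N m; "ee_pos": TCP position; "tcp_rot": TCP orientation; "wrist_force": force on the tool from outside, world axes, zero at the start; "torque": the same for the moment, N m; "gripper_width": opening from 0.0 (shut) to 1.0 (fully open); "grasp_force": force on a finger pad.
Only numpy, scipy, OpenCV 4.12 (cv2) and the standard library are available. Lean on these libraries where they do the work, as an engineer would, in place of code of your own. Each camera call takes 0.05 s, during which the arm holds its last target. There are 200 camera calls.

### The job

The sloping pack rack holds three battery cells, one of which is the wrong, orange kind. First turn the feeder's crank slowly over the top towards the robot until exactly one fresh blue cell has rolled out into the chute, and leave the other two in the drum; then put the orange cell into the red box, and lay the fresh cell gently, without dropping it, lengthwise in the cradle that this frees. Leave the good cells in their cradles and do not disturb the other things on the table.

Things in the scene. Friction and masses are not known exactly. Their poses are not given: they have to be found in the camera images.
- feeder: rotary cell feeder fixed to the table: blue shell with aluminium end plates and a clear hood; origin under the drum on the table top, x axis away from the outlet (the outlet chute points to -x, roughly to the robot), y along the drum's axis. The drum's axis is 100 mm up; shell 65 mm outer radius, 88 mm wide over the end plates, crank on the -y side
- drum (a joint): turn of the feeder's five-pocket drum, rad, growing as the crank moves over the top towards the chute (-x of the feeder). It starts near 0 (within 0.1); the first cell drops out at about 0.75 to 0.9, the second would at about 2.0 to 2.1. It stays where it is left (friction about 3 N at the handle). Slowly means taking at least a second or so for the turn, never faster than 2.5 rad/s
- crank_grip (a point): middle of the crank's black round handle, which is 18 mm thick, 60 mm long, parallel to the feeder's y axis and spins freely on the crank. It lies 92 mm to -y of the feeder's middle, 75 mm from the drum's axis; at joint value 0 it stands 35 degrees behind (to +x of) straight up, so at value q it is (35 degrees - q) behind straight up. Nothing stands over it
- drum_axis (a point): middle of the drum, on its axis, 100 mm above the table
- chute_rest (a point): where the middle of a cell comes to rest at the foot of the chute, 152 mm to -x of the drum's axis, 49 mm above the table, the cell's length along the feeder's y. The cell lies on two rails near its ends against two end stops (51 mm high); the middle 48 mm of its length is free below and on both sides, so it can be pinched across its diameter
- fresh: blue cylindrical battery cell, 32 mm diameter, 70 mm long, 140 g, with a white band at one end; origin at its middle, x axis along its length. It is the next cell in the drum and drops first. In the drum its length lies along the feeder's y
- cell_b: second blue cell in the drum, the same, must stay in the drum (within 65 mm of its middle)
- cell_c: third blue cell in the drum, the same, must stay in the drum
- wrong: the wrong cell: orange cylindrical battery cell, 32 mm diameter, 70 mm long, 140 g, with a white band at one end; origin at its middle, x axis along its length. It lies in one of the three cradles
- good1: good blue cylindrical battery cell, 32 mm diameter, 70 mm long, 140 g, with a white band at one end; origin at its middle, x axis along its length, in a cradle of the rack, to be left there
- good2: another good blue cell like good1, in a cradle of the rack, to be left there
- rack: plywood rack fixed to the table: three cradles 72 mm apart on a board sloping 32 degrees, low end to -x (the robot). A lamp bar (28 mm wide, along y) runs over the cells' upper ends: its middle 32 mm to +x of the cells' middles, underside 196 mm up, posts 72 mm to +x; so come in tilted, square to the slope, from the robot's side. Origin on the table under the cells' middles (70 mm up)
- slot0 (a point): middle of a seated cell in cradle 0: x axis up the slope along the cell, y across, z square to the slope, upward. The cell lies on two parallel 8 mm rods (22 mm apart) along its whole length, its lower end just above a small heel 35.5 mm down the slope from this point; the board lies 31 mm below this point, so there is room for the fingers beside the cell
- slot1 (a point): middle of a seated cell in cradle 1: x axis up the slope along the cell, y across, z square to the slope, upward. The cell lies on two parallel 8 mm rods (22 mm apart) along its whole length, its lower end just above a small heel 35.5 mm down the slope from this point; the board lies 31 mm below this point, so there is room for the fingers beside the cell
- slot2 (a point): middle of a seated cell in cradle 2: x axis up the slope along the cell, y across, z square to the slope, upward. The cell lies on two parallel 8 mm rods (22 mm apart) along its whole length, its lower end just above a small heel 35.5 mm down the slope from this point; the board lies 31 mm below this point, so there is room for the fingers beside the cell
- bin: red open reject box fixed to the table, 160 mm (x) by 130 mm (y) by 50 mm high, wall and floor 4 to 5 mm; origin under its middle on the table
- screwdriver: bystander: yellow-handled screwdriver, 190 mm, lying on the table
- multimeter: bystander: yellow multimeter, 150 x 75 x 34 mm, lying flat
- pcb: bystander: red circuit board, 110 x 75 mm, 16 mm high
- spool: bystander: metal spool, 64 mm across, 45 mm high
- mug: bystander: blue mug, 80 mm across, 90 mm high
Not all that is in view belongs to the job. What is meant by the wrong is not green, and is the smaller of those in its own colour.

How it is judged:
By the outcome, as a careful person would: the job done as asked, in the order asked, and still so for the second after the job is handed in, with the robot touching nothing.
It also fails if it takes over 72 s, if anything falls off the work surface, if the arm or the gripper's body presses on something with over 40 N, if the wrist force passes 120 N, or if a joint passes its speed limit or range.

## Working session

There is one attempt and no reset: what is moved stays moved. The work goes in short steps, Python scripts to look and compute and a tool call to move; the robot and the scene stay as the last step left them, time stands still between calls to the robot, and variables do not carry over. Pictures are saved under pics/ and viewed, at most 12 in all, crops included, and the job is handed in when it is done.

Besides the shell and the picture viewer there is one more tool, called after "Request:" by a JSON object that holds its "op" and its "data". servo_tool: Moves the arm, as the interface text tells. Its arguments: {"type":"object","properties":{"deltas":{"type":"array"},"newtons":{"type":"number"}},"required":["deltas"]}

```bash
ls; mkdir -p pics; python3 - <<'E'
from workcell import arm
import cv2
for n in("scene","top"):
    s=arm.snapshot(n); cv2.imwrite(f"pics/{n}0.png",s["image"][:,:,::-1]); print(n,s["intrinsics"],s["world_to_cam"].tolist(),s.keys())
print(arm.get_state(),arm.pinch_z)
E
```

```text
pics
scene [[538.23012926   0.         277.36903469]
 [  0.         538.23012926 208.36875004]
 [  0.           0.           1.        ]] [[0.05562209934841866, 0.9982970974931238, -0.017580875998628214, 0.036462085681372144], [-0.6473840927464023, 0.04946435549774176, 0.7605571076481443, 0.3011794802840487], [0.7601315797432656, -0.03092220354369218, 0.6490329720476534, -1.7385520395327847], [0.0, 0.0, 0.0, 1.0]] dict_keys(['image', 'intrinsics', 'world_to_cam'])
top [[462.82371444   0.         276.22728112]
 [  0.         462.82371444 219.69277474]
 [  0.           0.           1.        ]] [[0.007982237186599243, -0.9999522740414016, 0.0056332520737916334, -0.08178398708516686], [0.9914711632740377, 0.008647113543560672, 0.13003907037268206, -0.6174871134258799], [-0.1300815755036948, 0.004547204283378457, 0.9914928676736319, -1.2057971923393667], [0.0, 0.0, 0.0, 1.0]] dict_keys(['image', 'intrinsics', 'world_to_cam'])
{'clock': 0.1, 'qpos': array([ 1.09304387e+00,  5.33328687e-02,  1.61415257e+00, -5.17301397e-06,
        1.47603831e+00, -1.18984242e-01]), 'joint_vel': array([ 0.00089806, -0.00088186, -0.0032515 , -0.00113912, -0.00074926,
       -0.00050087]), 'joint_efforts': array([ 5.92703350e-05, -3.94901526e+01, -3.71362031e+01, -1.06938262e-04,
        3.89369830e-03,  8.40230967e-06]), 'ee_pos': array([0.21917724, 0.58469712, 0.23016238]), 'tcp_rot': array([-2.81372129e-04,  1.78423270e-01,  9.83953355e-01, -9.23642963e-04]), 'wrist_force': array([-1.1248774 , -0.32067456, -0.40587864]), 'torque': array([0.02600414, 0.03511787, 0.03435265]), 'grasp_force': 0.0, 'gripper_width': 1.0025590686760657} 0.0187
```

View pics/scene0.png

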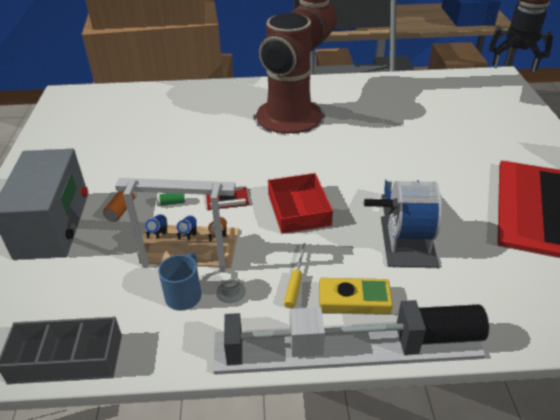

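View pics/top0.png

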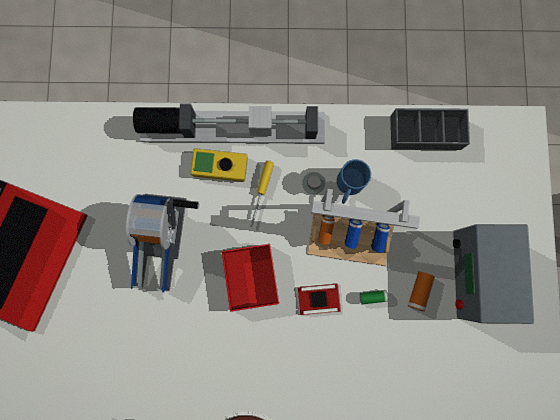

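The orange things are at top (327,230), in the rack, and at top (422,290), loose and larger. There is also a green one at (373,297). The smaller orange one in the rack fits "wrong", so I'll check it with crops.

```bash
python3 - <<'E'
import cv2,numpy as np
t=cv2.imread("pics/top0.png"); s=cv2.imread("pics/scene0.png")
r=lambda im,x,y,w,h,f:cv2.resize(im[y:y+h,x:x+w],None,fx=f,fy=f,interpolation=cv2.INTER_CUBIC)
cv2.imwrite("pics/c1.png",r(t,295,180,150,112,5.333))   # rack top
a=r(t,110,180,100,120,4); b=r(s,350,160,100,120,4)
cv2.imwrite("pics/c2.png",np.hstack([a,b]))
E
```

```text
(no output)
```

View pics/c1.png

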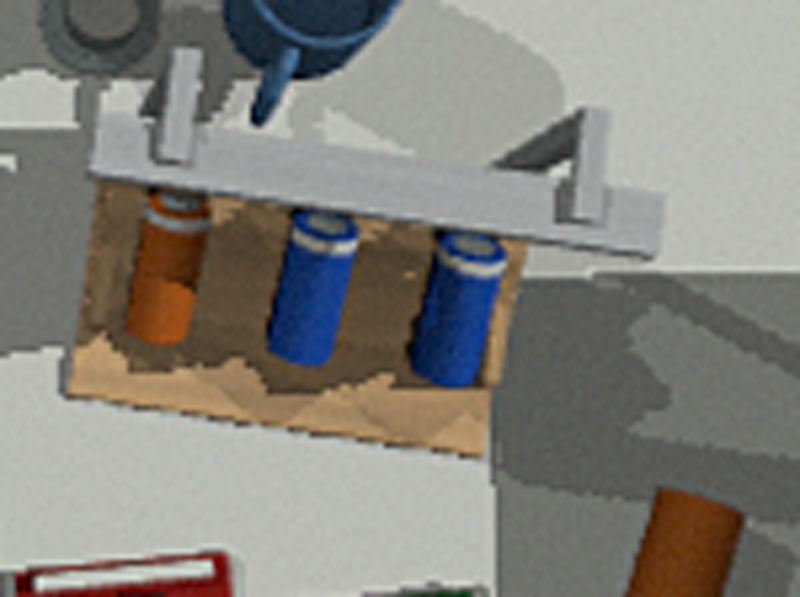

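View pics/c2.png

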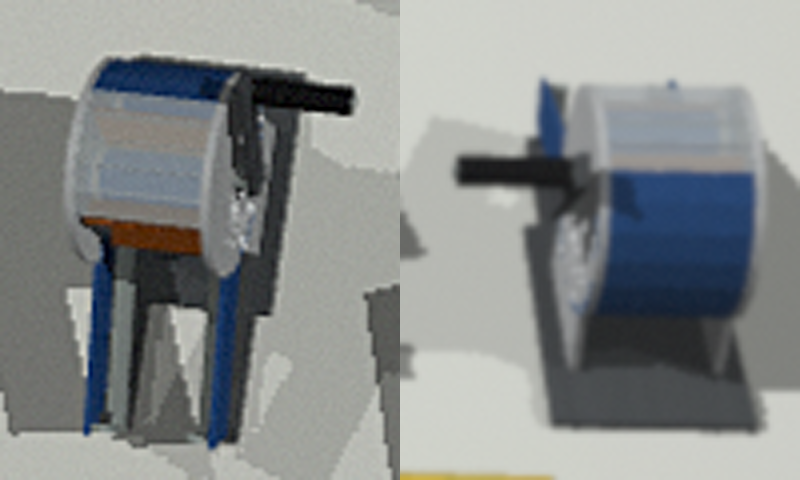

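The crop shows the small orange cell with the white band at top (326,230), in the rack's left (+y) cradle. It is clearly smaller than the loose orange cylinder, so this is "wrong". The handle tip is at top (197.5,205) and scene (364.5,202.5). Next I'll fit the poses.

```bash
cat > h.py <<'E'
import numpy as np
from scipy.spatial.transform import Rotation as Ro
from scipy.optimize import least_squares
K={"top":(462.82371444,276.22728112,219.69277474),"scene":(538.23012926,277.36903469,208.36875004)}
W={"scene":np.array([[0.05562209934841866,0.9982970974931238,-0.017580875998628214,0.036462085681372144],[-0.6473840927464023,0.04946435549774176,0.7605571076481443,0.3011794802840487],[0.7601315797432656,-0.03092220354369218,0.6490329720476534,-1.7385520395327847]]),
"top":np.array([[0.007982237186599243,-0.9999522740414016,0.0056332520737916334,-0.08178398708516686],[0.9914711632740377,0.008647113543560672,0.13003907037268206,-0.6174871134258799],[-0.1300815755036948,0.004547204283378457,0.9914928676736319,-1.2057971923393667]])}
def proj(n,p):
    p=np.atleast_2d(p); c=p@W[n][:,:3].T+W[n][:,3]; f,u,v=K[n]
    return np.c_[u+f*c[:,0]/-c[:,2], v-f*c[:,1]/-c[:,2]]
def ray(n,uv,z):
    return least_squares(lambda q:(proj(n,[q[0],q[1],z])-uv).ravel(),[.5,0]).x
def place(x,y,yaw,P): return np.atleast_2d(P)@Ro.from_euler('z',yaw).as_matrix().T+[x,y,0]
th=np.linspace(0,2*np.pi,181)
S=Ro.from_euler('y',-32,degrees=True).as_matrix()  # x up slope
E
python3 - <<'E'
from h import *
c1=lambda u,v:np.array([295+u/5.3333-.4,180+v/5.3333-.4]); a=lambda u,v:np.array([110+u/4-.4,180+v/4-.4]); b=lambda u,v:np.array([350+u/4-.4,160+v/4-.4])
# rack
up=[c1(180,203),c1(327,226),c1(473,247)]; lo=[c1(158,342),c1(300,364),c1(446,385)]
def fr(p):
    e=[]
    for i in range(3):
        off=np.array([0,.072*(1-i),.07])
        e.append(proj("top",place(*p,off+S@[.035,0,0]))[0]-up[i])
        ring=np.c_[-.035+0*th,.016*np.cos(th),.016*np.sin(th)]@S.T+off
        q=proj("top",place(*p,ring)); e.append(q[np.argmax(q[:,1])]-lo[i])
    return np.ravel(e)
r=least_squares(fr,[.5,-.2,-.15]); print("rack",r.x,r.fun.reshape(-1,2).round(1).tolist())
p=r.x
print("scene pred up faces",proj("scene",place(*p,[np.array([0,.072*(1-i),.07])+S@[.035,0,0] for i in range(3)])).round(1).tolist())
# feeder
def H(q,y): return [.075*np.sin(.6109-q),y,.1+.075*np.cos(.6109-q)]
def ff(p):
    P=p[:3]; q=p[3]; e=[]
    e+=[*(proj("top",place(*P,H(q,-.122)))[0]-a(351,100)),*(proj("scene",place(*P,H(q,-.122)))[0]-b(59,170))]
    e+=[*(proj("top",place(*P,H(q,p[4])))[0]-a(257,92)),*(proj("scene",place(*P,H(q,p[5])))[0]-b(168,171))]
    for y,uv in((.044,(66,58)),(-.044,(None,72))):
        ring=np.c_[.066*np.cos(th),y+0*th,.1+.066*np.sin(th)]; q2=proj("top",place(*P,ring))
        if uv[0]: e.append(q2[:,0].min()-a(uv[0],0)[0])
        e.append(q2[:,1].min()-a(0,uv[1])[1])
    e+=[*(proj("top",place(*P,[-.175,0,.05]))[0]-a(151,438))]
    e.append((q)*8)
    return np.array(e)
r=least_squares(ff,[.6,.25,-.1,0,-.06,-.06],loss='soft_l1'); print("feeder",r.x,r.fun.round(1))
P=r.x[:3]; print("yaw deg",np.degrees(P[2]),"grip",place(*P,H(r.x[3],-.092)),"rest",place(*P,[-.152,0,.049]))
print("bin",ray("top",np.array([249.7,277]),.05),ray("scene",np.array([300,202]),.03))
E
```

```text
rack [ 0.57960185 -0.27596575 -0.1605585 ] [[-0.7, -0.8], [0.5, -0.2], [-0.8, -0.5], [1.0, 0.3], [-0.7, 0.2], [0.7, 1.0]]
scene pred up faces [[214.8, 227.8], [183.3, 226.0], [152.1, 224.1]]
feeder [ 0.60326681  0.24259961 -0.09373714 -0.06568571 -0.06402675 -0.06328935] [ 0.1 -0.2 -0.3 -0.3  0.  -0.6  0.  -0.2 -0.6 -0.2 -0.2  0.   0.7 -0.5]
yaw deg -5.370742403789027 grip [[0.64140954 0.14660804 0.15847863]] rest [[0.4519341 0.2568268 0.049    ]]
bin [ 0.46436691 -0.00806146] [ 0.4752503  -0.00529236]
```

```bash
cat >> h.py <<'E'
F=(0.6033,0.2426,-0.0937); RK=(0.5796,-0.2760,-0.156)
def H(q,y=-.092): return place(*F,[.075*np.sin(.6109-q),y,.1+.075*np.cos(.6109-q)])[0]
def Rot(z,y):
    z=np.array(z)/np.linalg.norm(z); y=np.array(y)-np.dot(y,z)*z; y/=np.linalg.norm(y); return np.c_[np.cross(y,z),y,z]
def cur():
    from workcell import arm
    s=arm.get_state(); w,x,y,z=s["tcp_rot"]; return s["ee_pos"],Ro.from_quat([x,y,z,w]).as_matrix(),s
def delta(p,R,p0,R0):
    return np.r_[R0.T@(np.array(p)-p0), Ro.from_matrix(R0.T@R).as_rotvec()]
fx=np.array([np.cos(F[2]),np.sin(F[2]),0]); fy=np.array([-fx[1],fx[0],0])
Rcrank=Rot([0,0,-1],fx)
E
python3 - <<'E'
from h import *
p,R,s=cur()
g=H(-.066); print(g)
print(delta([*g[:2],.25],Rcrank,p,R).round(4))
E
```

```text
[0.6414646  0.14660813 0.15846387]
[-5.4920e-01 -2.6200e-01 -1.9500e-02 -1.8000e-03  1.1000e-03  1.3057e+00]
```

Request:
{"op": "servo_tool", "data": {"deltas": [{"tx": -0.549,"ty": -0.262,"tz": -0.03,"wz": 1.305,"fingers": -0.4},{"tx": -0.549,"ty": -0.262,"tz": -0.03,"wz": 1.305,"fingers": -0.4},{"tx": -0.549,"ty": -0.262,"tz": -0.03,"wz": 1.305,"fingers": -0.4},{"tx": -0.549,"ty": -0.262,"tz": -0.03,"wz": 1.305,"fingers": -0.4},{"tx": -0.549,"ty": -0.262,"tz": -0.03,"wz": 1.305,"fingers": -0.4},{"tx": -0.549,"ty": -0.262,"tz": -0.03,"wz": 1.305,"fingers": -0.4},{"tx": -0.549,"ty": -0.262,"tz": -0.03,"wz": 1.305,"fingers": -0.4},{"tx": -0.549,"ty": -0.262,"tz": -0.03,"wz": 1.305,"fingers": -0.4},{"tx": -0.549,"ty": -0.262,"tz": -0.03,"wz": 1.305,"fingers": -0.4},{"tx": -0.549,"ty": -0.262,"tz": -0.03,"wz": 1.305,"fingers": -0.4}], "newtons": 20}}

```text
schema error: expected keys tx, ty, tz, wx, wy, wz, fingers
```

```bash
python3 - <<'E'
from h import *
p,R,s=cur()
g=H(-.066)
print(p,delta([*g[:2],.25],Rcrank,p,R).round(4))
E
```

```text
[0.21917724 0.58469712 0.23016238] [-5.4920e-01 -2.6200e-01 -1.9500e-02 -1.8000e-03  1.1000e-03  1.3057e+00]
```

All keys are needed in every row.

Request:
{"op": "servo_tool", "data": {"deltas": [{"tx": -0.549,"ty": -0.262,"tz": -0.03,"wx": 0,"wy": 0,"wz": 1.305,"fingers": -0.4},{"tx": -0.549,"ty": -0.262,"tz": -0.03,"wx": 0,"wy": 0,"wz": 1.305,"fingers": -0.4},{"tx": -0.549,"ty": -0.262,"tz": -0.03,"wx": 0,"wy": 0,"wz": 1.305,"fingers": -0.4},{"tx": -0.549,"ty": -0.262,"tz": -0.03,"wx": 0,"wy": 0,"wz": 1.305,"fingers": -0.4},{"tx": -0.549,"ty": -0.262,"tz": -0.03,"wx": 0,"wy": 0,"wz": 1.305,"fingers": -0.4},{"tx": -0.549,"ty": -0.262,"tz": -0.03,"wx": 0,"wy": 0,"wz": 1.305,"fingers": -0.4},{"tx": -0.549,"ty": -0.262,"tz": -0.03,"wx": 0,"wy": 0,"wz": 1.305,"fingers": -0.4},{"tx": -0.549,"ty": -0.262,"tz": -0.03,"wx": 0,"wy": 0,"wz": 1.305,"fingers": -0.4},{"tx": -0.549,"ty": -0.262,"tz": -0.03,"wx": 0,"wy": 0,"wz": 1.305,"fingers": -0.4},{"tx": -0.549,"ty": -0.262,"tz": -0.03,"wx": 0,"wy": 0,"wz": 1.305,"fingers": -0.4}], "newtons": 20}}

```text
clock: 0.93
ee_pos: [0.509, 0.2836, 0.2515]
tcp_rot: [-0.0, 0.723, 0.691, -0.0]
wrist_force: [-0.0, 0.5, 1.1]
gripper_width: 0.701
grasp_force: 0.0
```

```bash
python3 - <<'E'
from h import *
p,R,s=cur()
g=H(-.066)
print(p,delta([*g[:2],.25],Rcrank,p,R).round(4))
E
```

```text
[0.50899902 0.28361563 0.25148432] [-0.131   0.1384  0.0014 -0.0005  0.0002  0.0494]
```

Request:
{"op": "servo_tool", "data": {"deltas": [{"tx": -0.131,"ty": 0.138,"tz": 0.0,"wx": 0,"wy": 0,"wz": 0.049,"fingers": -0.2},{"tx": -0.131,"ty": 0.138,"tz": 0.0,"wx": 0,"wy": 0,"wz": 0.049,"fingers": -0.2},{"tx": -0.131,"ty": 0.138,"tz": 0.0,"wx": 0,"wy": 0,"wz": 0.049,"fingers": -0.2},{"tx": -0.131,"ty": 0.138,"tz": 0.0,"wx": 0,"wy": 0,"wz": 0.049,"fingers": -0.2},{"tx": -0.131,"ty": 0.138,"tz": 0.0,"wx": 0,"wy": 0,"wz": 0.049,"fingers": -0.2},{"tx": -0.131,"ty": 0.138,"tz": 0.03,"wx": 0,"wy": 0,"wz": 0.049,"fingers": -0.2},{"tx": -0.131,"ty": 0.138,"tz": 0.03,"wx": 0,"wy": 0,"wz": 0.049,"fingers": -0.2}]}}

```text
clock: 1.52
ee_pos: [0.6393, 0.1474, 0.2157]
tcp_rot: [-0.003, 0.738, 0.675, -0.004]
wrist_force: [-1.5, -0.3, -2.6]
gripper_width: 0.602
grasp_force: 0.0
```

```bash
python3 - <<'E'
from h import *
from workcell import arm
import cv2
p,R,s=cur()
g=H(-.066)
print(p,delta([*g[:2],.137],Rcrank,p,R).round(4))
r=lambda n,x,y,w,h,f:cv2.resize(arm.snapshot(n)["image"][y:y+h,x:x+w,::-1],None,fx=f,fy=f,interpolation=cv2.INTER_CUBIC)
cv2.imwrite("pics/c3.png",np.hstack([r("top",110,150,130,130,3),r("scene",330,110,130,130,3)]))
E
```

```text
[0.63932548 0.14739753 0.21566248] [-0.0005  0.0029  0.0786 -0.0092  0.0018  0.004 ]
```

View pics/c3.png

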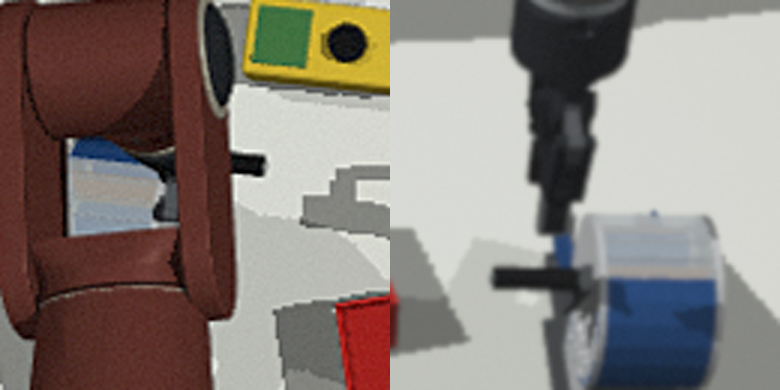

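The arm hovers over the handle, with the finger tips at scene (384,187). I'll check that against the projection.

```bash
python3 - <<'E'
from h import *
p,R,s=cur()
print(proj("scene",p),proj("scene",H(-.066)),proj("scene",H(-.066,-.122)),s["clock"])
E
```

```text
[[382.24037471 178.74672601]] [[378.09773139 201.981654  ]] [[364.01044538 201.82988748]] 1.6167
```

Request:
{"op": "servo_tool", "data": {"deltas": [{"tx": 0,"ty": 0.002,"tz": 0.03,"wx": -0.005,"wy": 0,"wz": 0.002,"fingers": -0.2},{"tx": 0,"ty": 0.002,"tz": 0.055,"wx": -0.005,"wy": 0,"wz": 0.002,"fingers": -0.2},{"tx": 0,"ty": 0.002,"tz": 0.078,"wx": -0.005,"wy": 0,"wz": 0.002,"fingers": -0.2},{"tx": 0,"ty": 0.002,"tz": 0.078,"wx": -0.005,"wy": 0,"wz": 0.002,"fingers": 0.2},{"tx": 0,"ty": 0.002,"tz": 0.078,"wx": -0.005,"wy": 0,"wz": 0.002,"fingers": 0.7},{"tx": 0,"ty": 0.002,"tz": 0.078,"wx": -0.005,"wy": 0,"wz": 0.002,"fingers": 0.7},{"tx": 0,"ty": 0.002,"tz": 0.078,"wx": -0.005,"wy": 0,"wz": 0.002,"fingers": 0.7},{"tx": 0,"ty": 0.002,"tz": 0.078,"wx": -0.005,"wy": 0,"wz": 0.002,"fingers": 0.7}], "newtons": 20}}

```text
clock: 2.28
ee_pos: [0.6436, 0.1499, 0.1459]
tcp_rot: [0.002, 0.738, 0.675, 0.003]
wrist_force: [-1.8, 2.3, 0.3]
gripper_width: 0.197
grasp_force: 22.0
```

```bash
python3 - <<'E'
from h import *
p,R,s=cur()
print(p,s["gripper_width"],s["grasp_force"],s["wrist_force"])
c=place(-0,0,0,p-[F[0],F[1],0])@np.c_[fx,fy,[0,0,1]]; print("in feeder frame",c)
q0=-.066
for q in np.arange(-.066,1.1,.1): print(round(q,2),delta(p+H(q)-H(q0),R,p,R).round(4)[:3])
E
```

```text
[0.64356478 0.14993594 0.1458944 ] 0.19713082632688822 22.04555332660675 [-1.77512212  2.31756187  0.25234933]
in feeder frame [[ 0.04875808 -0.08849029  0.1458944 ]]
-0.07 [ 0.  0. -0.]
0.03 [ 0.     -0.006  -0.0044]
0.13 [ 0.0001 -0.0125 -0.0083]
0.23 [ 0.0001 -0.0193 -0.0114]
0.33 [ 0.0002 -0.0264 -0.0139]
0.43 [ 0.0002 -0.0337 -0.0156]
0.53 [ 0.0002 -0.0411 -0.0166]
0.63 [ 0.0003 -0.0486 -0.0168]
0.73 [ 0.0003 -0.0561 -0.0163]
0.83 [ 0.0003 -0.0635 -0.0151]
0.93 [ 0.0004 -0.0707 -0.0131]
1.03 [ 0.0004 -0.0777 -0.0104]
```

Request:
{"op": "servo_tool", "data": {"deltas": [{"tx": 0,"ty": -0.003,"tz": 0.002,"wx": 0,"wy": 0,"wz": 0,"fingers": 0.7},{"tx": 0,"ty": -0.006,"tz": 0.001,"wx": 0,"wy": 0,"wz": 0,"fingers": 0.7},{"tx": 0,"ty": -0.01,"tz": -0.002,"wx": 0,"wy": 0,"wz": 0,"fingers": 0.7},{"tx": 0,"ty": -0.014,"tz": -0.004,"wx": 0,"wy": 0,"wz": 0,"fingers": 0.7},{"tx": 0,"ty": -0.018,"tz": -0.006,"wx": 0,"wy": 0,"wz": 0,"fingers": 0.7},{"tx": 0,"ty": -0.022,"tz": -0.008,"wx": 0,"wy": 0,"wz": 0,"fingers": 0.7},{"tx": 0,"ty": -0.0265,"tz": -0.0095,"wx": 0,"wy": 0,"wz": 0,"fingers": 0.7},{"tx": 0,"ty": -0.031,"tz": -0.0105,"wx": 0,"wy": 0,"wz": 0,"fingers": 0.7},{"tx": 0,"ty": -0.036,"tz": -0.0115,"wx": 0,"wy": 0,"wz": 0,"fingers": 0.7},{"tx": 0,"ty": -0.041,"tz": -0.012,"wx": 0,"wy": 0,"wz": 0,"fingers": 0.7}]}}

```text
clock: 3.12
ee_pos: [0.6076, 0.1536, 0.162]
tcp_rot: [0.006, 0.738, 0.675, 0.009]
wrist_force: [6.6, 2.3, 7.9]
gripper_width: 0.202
grasp_force: 22.7
```

Request:
{"op": "servo_tool", "data": {"deltas": [{"tx": 0,"ty": -0.004,"tz": 0,"wx": 0,"wy": 0,"wz": 0,"fingers": 0.7},{"tx": 0,"ty": -0.0075,"tz": 0,"wx": 0,"wy": 0,"wz": 0,"fingers": 0.7},{"tx": 0,"ty": -0.011,"tz": 0,"wx": 0,"wy": 0,"wz": 0,"fingers": 0.7},{"tx": 0,"ty": -0.015,"tz": 0.0005,"wx": 0,"wy": 0,"wz": 0,"fingers": 0.7},{"tx": 0,"ty": -0.0185,"tz": 0.001,"wx": 0,"wy": 0,"wz": 0,"fingers": 0.7},{"tx": 0,"ty": -0.022,"tz": 0.0015,"wx": 0,"wy": 0,"wz": 0,"fingers": 0.7},{"tx": 0,"ty": -0.026,"tz": 0.0025,"wx": 0,"wy": 0,"wz": 0,"fingers": 0.7},{"tx": 0,"ty": -0.03,"tz": 0.0035,"wx": 0,"wy": 0,"wz": 0,"fingers": 0.7},{"tx": 0,"ty": -0.033,"tz": 0.0045,"wx": 0,"wy": 0,"wz": 0,"fingers": 0.7},{"tx": 0,"ty": -0.036,"tz": 0.0055,"wx": 0,"wy": 0,"wz": 0,"fingers": 0.7}]}}

```text
clock: 3.95
ee_pos: [0.5712, 0.1574, 0.1584]
tcp_rot: [0.005, 0.738, 0.675, 0.008]
wrist_force: [-1.1, 2.5, 18.3]
gripper_width: 0.197
grasp_force: 23.6
```

```bash
python3 - <<'E'
from h import *
from workcell import arm
import cv2
p,R,s=cur()
print("in feeder frame",(p-[F[0],F[1],0])@np.c_[fx,fy,[0,0,1]])
r=lambda n,x,y,w,h,f:cv2.resize(arm.snapshot(n)["image"][y:y+h,x:x+w,::-1],None,fx=f,fy=f,interpolation=cv2.INTER_CUBIC)
cv2.imwrite("pics/c4.png",np.hstack([r("top",110,170,130,130,3),r("scene",330,110,130,130,3)]))
E
```

```text
in feeder frame [-0.02398718 -0.08785588  0.15835308]
```

View pics/c4.png

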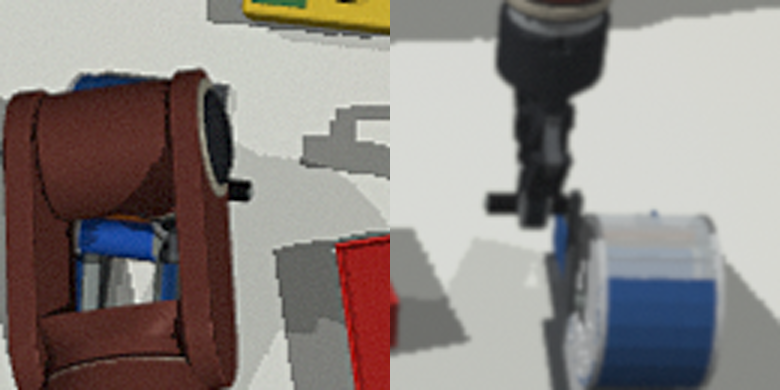

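A blue cell shows at the chute head, around top (148,250). The crank is at about 0.95 rad, so I'll release it, back off and look again.

Request:
{"op": "servo_tool", "data": {"deltas": [{"tx": 0,"ty": 0,"tz": 0,"wx": 0,"wy": 0,"wz": 0,"fingers": 0.1},{"tx": 0,"ty": 0,"tz": 0,"wx": 0,"wy": 0,"wz": 0,"fingers": -0.3},{"tx": 0,"ty": 0,"tz": 0,"wx": 0,"wy": 0,"wz": 0,"fingers": -0.4},{"tx": 0,"ty": 0,"tz": 0,"wx": 0,"wy": 0,"wz": 0,"fingers": -0.4},{"tx": 0,"ty": 0,"tz": -0.03,"wx": 0,"wy": 0,"wz": 0,"fingers": -0.4},{"tx": 0,"ty": 0,"tz": -0.07,"wx": 0,"wy": 0,"wz": 0,"fingers": -0.4},{"tx": 0.04,"ty": -0.02,"tz": -0.1,"wx": 0,"wy": 0,"wz": 0,"fingers": -0.4},{"tx": 0.08,"ty": -0.04,"tz": -0.1,"wx": 0,"wy": 0,"wz": 0,"fingers": -0.4},{"tx": 0.12,"ty": -0.06,"tz": -0.1,"wx": 0,"wy": 0,"wz": 0,"fingers": -0.4},{"tx": 0.16,"ty": -0.08,"tz": -0.1,"wx": 0,"wy": 0,"wz": 0,"fingers": -0.4}]}}

```text
clock: 4.88
ee_pos: [0.5073, 0.3054, 0.2503]
tcp_rot: [0.002, 0.738, 0.674, 0.002]
wrist_force: [1.2, -0.3, 0.4]
gripper_width: 0.702
grasp_force: 0.0
```

```bash
python3 - <<'E'
from h import *
from workcell import arm
import cv2
p,R,s=cur(); print(p)
# predicted rest
c=[place(*F,[-.152,y,.049])[0] for y in(-.035,0,.035)]
print("pred",proj("top",c).round(1).tolist())
im=arm.snapshot("top")["image"][:,:,::-1]; cv2.imwrite("pics/top5.png",im)
r=lambda x,y,w,h,f:cv2.resize(im[y:y+h,x:x+w],None,fx=f,fy=f,interpolation=cv2.INTER_CUBIC)
cv2.imwrite("pics/c5.png",np.hstack([r(110,180,100,120,4),r(300,205,100,120,4)]))
E
```

```text
[0.50731813 0.30542317 0.25032381]
pred [[162.0, 282.3], [148.7, 280.9], [135.5, 279.6]]
```

View pics/c5.png

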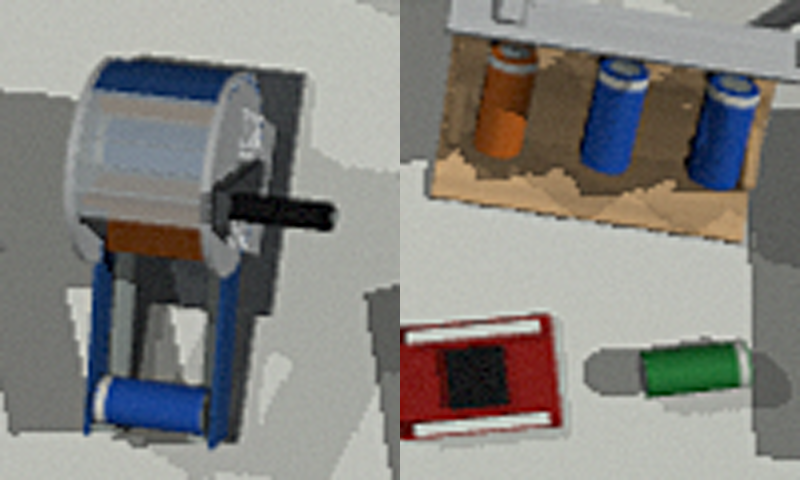

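Exactly one fresh cell rests at top (147.6,281), as predicted at (148.7,281), and the crank points forward. Next is the orange cell, with a finer yaw check for the rack.

```bash
cat >> h.py <<'E'
def slotframe(k,rk=None):   # k=+1 is +y cradle
    x,y,w=rk or RK; Rz=Ro.from_euler('z',w).as_matrix(); return place(x,y,w,[0,.072*k,.07])[0], Rz@S
def rackpose(k,n,u=0.,rk=None,d=.0187,side=-1): # grasp point n m out along the normal, u upslope
    o,R=slotframe(k,rk); g=o+R@[u,0,n]; T=Rot(-R[:,2],side*R[:,1]); return g+T[:,2]*d,T
E
python3 - <<'E'
from h import *
c1=lambda u,v:np.array([295+u/5.3333-.4,180+v/5.3333-.4])
d=lambda l,r,z:np.degrees(np.arctan2(*( (lambda v:(v[0],v[1]))(ray("top",c1(*l),z)-ray("top",c1(*r),z)))))
print("edge yaw",d((65,395),(485,455),.01),d((65,395),(485,455),.04),"up",d((180,203),(473,247),.0885),"lo",d((158,342),(446,385),.045))
p,R,s=cur(); print(s["qpos"].round(2))
P,T=rackpose(1,.13); print(P,delta(P,T,p,R).round(4))
E
```

```text
edge yaw 7.652928349239422 7.652928349239404 up 8.130404599246287 lo 8.0361125052709
[ 0.43 -0.04  1.67  0.    1.5   0.51]
[ 0.5325227  -0.19571071  0.16438775] [-0.5038  0.0708  0.0828 -0.4598  0.4197  1.595 ]
```

```bash
sed -i 's/-0.2760,-0.156/-0.2760,-0.142/' h.py; python3 - <<'E'
from h import *
p,R,s=cur()
P,T=rackpose(1,.13); print(P,delta(P,T,p,R).round(4))
E
```

```text
[ 0.5314033  -0.19637764  0.16438775] [-0.5046  0.0698  0.0827 -0.4558  0.422   1.5815]
```

Request:
{"op": "servo_tool", "data": {"deltas": [{"tx": -0.5,"ty": 0.07,"tz": 0.03,"wx": -0.46,"wy": 0.42,"wz": 1.58,"fingers": -0.2},{"tx": -0.5,"ty": 0.07,"tz": 0.03,"wx": -0.46,"wy": 0.42,"wz": 1.58,"fingers": -0.2},{"tx": -0.5,"ty": 0.07,"tz": 0.03,"wx": -0.46,"wy": 0.42,"wz": 1.58,"fingers": -0.2},{"tx": -0.5,"ty": 0.07,"tz": 0.03,"wx": -0.46,"wy": 0.42,"wz": 1.58,"fingers": -0.2},{"tx": -0.5,"ty": 0.07,"tz": 0.03,"wx": -0.46,"wy": 0.42,"wz": 1.58,"fingers": -0.2},{"tx": -0.5,"ty": 0.07,"tz": 0.03,"wx": -0.46,"wy": 0.42,"wz": 1.58,"fingers": -0.2},{"tx": -0.5,"ty": 0.07,"tz": 0.03,"wx": -0.46,"wy": 0.42,"wz": 1.58,"fingers": -0.2},{"tx": -0.5,"ty": 0.07,"tz": 0.03,"wx": -0.46,"wy": 0.42,"wz": 1.58,"fingers": -0.2},{"tx": -0.5,"ty": 0.07,"tz": 0.03,"wx": -0.46,"wy": 0.42,"wz": 1.58,"fingers": -0.2},{"tx": -0.5,"ty": 0.07,"tz": 0.03,"wx": -0.46,"wy": 0.42,"wz": 1.58,"fingers": -0.2}]}}

```text
clock: 5.77
ee_pos: [0.5277, -0.1136, 0.2244]
tcp_rot: [0.02, 0.966, 0.143, 0.217]
wrist_force: [1.1, 0.4, -0.5]
gripper_width: 0.603
grasp_force: 0.0
```

```bash
python3 - <<'E'
from h import *
p,R,s=cur()
P,T=rackpose(1,.13); print(p,s["qpos"].round(2),delta(P,T,p,R).round(4))
E
```

```text
[ 0.5277381  -0.11356857  0.22441272] [-0.46 -0.44  2.09  0.24  1.11  0.75] [-0.0451  0.0743  0.054  -0.1078  0.1077  0.411 ]
```

Request:
{"op": "servo_tool", "data": {"deltas": [{"tx": -0.045,"ty": 0.074,"tz": 0.054,"wx": -0.108,"wy": 0.108,"wz": 0.41,"fingers": -0.2},{"tx": -0.045,"ty": 0.074,"tz": 0.054,"wx": -0.108,"wy": 0.108,"wz": 0.41,"fingers": -0.2},{"tx": -0.045,"ty": 0.074,"tz": 0.054,"wx": -0.108,"wy": 0.108,"wz": 0.41,"fingers": -0.2},{"tx": -0.045,"ty": 0.074,"tz": 0.054,"wx": -0.108,"wy": 0.108,"wz": 0.41,"fingers": -0.2},{"tx": -0.045,"ty": 0.074,"tz": 0.054,"wx": -0.108,"wy": 0.108,"wz": 0.41,"fingers": -0.2},{"tx": -0.045,"ty": 0.074,"tz": 0.054,"wx": -0.108,"wy": 0.108,"wz": 0.41,"fingers": -0.2}]}}

```text
clock: 6.27
ee_pos: [0.5322, -0.1937, 0.1643]
tcp_rot: [0.019, 0.959, -0.064, 0.274]
wrist_force: [0.7, 0.2, 0.6]
gripper_width: 0.603
grasp_force: 0.0
```

```bash
python3 - <<'E'
from h import *
p,R,s=cur()
P,T=rackpose(1,.13); print(p,s["qpos"].round(2),s["joint_vel"].round(2),delta(P,T,p,R).round(4)); P,T=rackpose(1,0); print(delta(P,T,p,R).round(4))
E
```

```text
[ 0.5321551  -0.19369288  0.16428713] [-0.6  -0.37  2.17  0.32  0.86  0.96] [ 0.01 -0.01 -0.03  0.    0.   -0.  ] [-0.0003  0.0028 -0.0003 -0.0028  0.0024  0.0081]
[ 0.      0.0031  0.1297 -0.0028  0.0024  0.0081]
```

Request:
{"op": "servo_tool", "data": {"deltas": [{"tx": 0,"ty": 0.002,"tz": 0.035,"wx": -0.003,"wy": 0.002,"wz": 0.006,"fingers": -0.2},{"tx": 0,"ty": 0.002,"tz": 0.07,"wx": -0.003,"wy": 0.002,"wz": 0.006,"fingers": -0.2},{"tx": 0,"ty": 0.002,"tz": 0.1,"wx": -0.003,"wy": 0.002,"wz": 0.006,"fingers": -0.2},{"tx": 0,"ty": 0.002,"tz": 0.12,"wx": -0.003,"wy": 0.002,"wz": 0.006,"fingers": -0.2},{"tx": 0,"ty": 0.002,"tz": 0.13,"wx": -0.003,"wy": 0.002,"wz": 0.006,"fingers": -0.2},{"tx": 0,"ty": 0.002,"tz": 0.13,"wx": -0.003,"wy": 0.002,"wz": 0.006,"fingers": -0.2},{"tx": 0,"ty": 0.002,"tz": 0.13,"wx": -0.003,"wy": 0.002,"wz": 0.006,"fingers": -0.2}]}}

```text
clock: 6.85
ee_pos: [0.6011, -0.2047, 0.0551]
tcp_rot: [0.02, 0.959, -0.067, 0.275]
wrist_force: [0.2, 0.9, -0.4]
gripper_width: 0.598
grasp_force: 0.0
```

```bash
python3 - <<'E'
from h import *
from workcell import arm
import cv2
p,R,s=cur()
P,T=rackpose(1,0); print(p,s["wrist_force"],delta(P,T,p,R).round(4))
im=arm.snapshot("scene")["image"][:,:,::-1]; 
cv2.imwrite("pics/c6.png",cv2.resize(im[150:290,100:280],None,fx=4,fy=4,interpolation=cv2.INTER_CUBIC))
E
```

```text
[ 0.60113312 -0.20469018  0.0550659 ] [ 0.2213365   0.87794798 -0.39896917] [-0.0016  0.0016  0.0001 -0.0001 -0.0009  0.003 ]
```

View pics/c6.png

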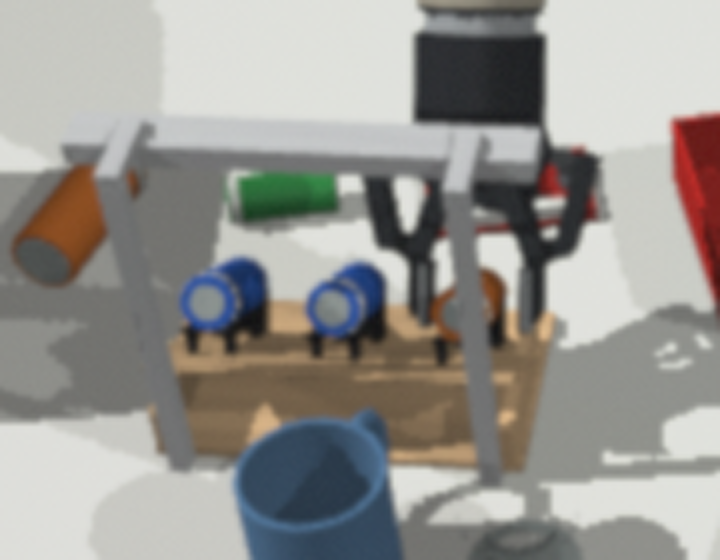

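The fingers straddle the orange cell: tips at crop columns 422 and 535, cell at about 470. Now I'll close and lift square to the slope.

Request:
{"op": "servo_tool", "data": {"deltas": [{"tx": 0,"ty": 0.001,"tz": 0,"wx": 0,"wy": 0,"wz": 0,"fingers": 0.1},{"tx": 0,"ty": 0.001,"tz": 0,"wx": 0,"wy": 0,"wz": 0,"fingers": 0.5},{"tx": 0,"ty": 0.001,"tz": 0,"wx": 0,"wy": 0,"wz": 0,"fingers": 0.5},{"tx": 0,"ty": 0.001,"tz": 0,"wx": 0,"wy": 0,"wz": 0,"fingers": 0.5},{"tx": 0,"ty": 0.001,"tz": 0,"wx": 0,"wy": 0,"wz": 0,"fingers": 0.5},{"tx": 0,"ty": 0.001,"tz": 0,"wx": 0,"wy": 0,"wz": 0,"fingers": 0.5}], "newtons": 35}}

```text
clock: 7.4
ee_pos: [0.601, -0.2081, 0.0572]
tcp_rot: [0.022, 0.958, -0.068, 0.277]
wrist_force: [-3.5, -4.2, 1.5]
gripper_width: 0.362
grasp_force: 34.2
```

```bash
python3 - <<'E'
from h import *
p,R,s=cur()
P,T=rackpose(1,0); print(p,s["tcp_rot"],s["wrist_force"],s["gripper_width"],delta(P,T,p,R).round(4))
E
```

```text
[ 0.6009769  -0.20808183  0.05722876] [ 0.02203983  0.95819385 -0.06778453  0.27709936] [-3.49370677 -4.17556301  1.50500113] 0.3624312424585961 [-0.003  -0.0018  0.0017  0.0043 -0.0048  0.002 ]
```

```bash
python3 - <<'E'
from h import *
p,R,s=cur()
lift=p-R[:,2]*.13
for z in(.17,.055):
    print(delta(np.array([.468,-.007,z])+R[:,2]*.0187,R,lift,R).round(4))
E
```

```text
[-0.0748 -0.1796 -0.0329  0.      0.      0.    ]
[-0.1362 -0.1802  0.0643  0.      0.      0.    ]
```

Request:
{"op": "servo_tool", "data": {"deltas": [{"tx": 0,"ty": 0,"tz": -0.01,"wx": 0,"wy": 0,"wz": 0,"fingers": 0.5},{"tx": 0,"ty": 0,"tz": -0.03,"wx": 0,"wy": 0,"wz": 0,"fingers": 0.5},{"tx": 0,"ty": 0,"tz": -0.06,"wx": 0,"wy": 0,"wz": 0,"fingers": 0.5},{"tx": 0,"ty": 0,"tz": -0.095,"wx": 0,"wy": 0,"wz": 0,"fingers": 0.5},{"tx": 0,"ty": 0,"tz": -0.13,"wx": 0,"wy": 0,"wz": 0,"fingers": 0.5}]}}

```text
clock: 7.82
ee_pos: [0.5307, -0.1958, 0.1659]
tcp_rot: [0.02, 0.959, -0.068, 0.275]
wrist_force: [0.2, -0.3, -0.5]
gripper_width: 0.362
grasp_force: 35.3
```

Request:
{"op": "servo_tool", "data": {"deltas": [{"tx": -0.075,"ty": -0.18,"tz": -0.033,"wx": 0,"wy": 0,"wz": 0,"fingers": 0.5},{"tx": -0.075,"ty": -0.18,"tz": -0.033,"wx": 0,"wy": 0,"wz": 0,"fingers": 0.5},{"tx": -0.075,"ty": -0.18,"tz": -0.033,"wx": 0,"wy": 0,"wz": 0,"fingers": 0.5},{"tx": -0.075,"ty": -0.18,"tz": -0.033,"wx": 0,"wy": 0,"wz": 0,"fingers": 0.5},{"tx": -0.075,"ty": -0.18,"tz": -0.033,"wx": 0,"wy": 0,"wz": 0,"fingers": 0.5},{"tx": -0.075,"ty": -0.18,"tz": -0.033,"wx": 0,"wy": 0,"wz": 0,"fingers": 0.5},{"tx": -0.136,"ty": -0.18,"tz": 0.064,"wx": 0,"wy": 0,"wz": 0,"fingers": 0.5},{"tx": -0.136,"ty": -0.18,"tz": 0.064,"wx": 0,"wy": 0,"wz": 0,"fingers": 0.5},{"tx": -0.136,"ty": -0.18,"tz": 0.064,"wx": 0,"wy": 0,"wz": 0,"fingers": 0.5},{"tx": -0.136,"ty": -0.18,"tz": 0.064,"wx": 0,"wy": 0,"wz": 0,"fingers": 0.5}]}}

```text
clock: 8.65
ee_pos: [0.4704, -0.0058, 0.0294]
tcp_rot: [0.019, 0.961, -0.068, 0.268]
wrist_force: [-0.3, -0.0, -3.6]
gripper_width: 0.36
grasp_force: 35.4
```

Request:
{"op": "servo_tool", "data": {"deltas": [{"tx": 0,"ty": 0,"tz": 0,"wx": 0,"wy": 0,"wz": 0,"fingers": 0.5},{"tx": 0,"ty": 0,"tz": 0,"wx": 0,"wy": 0,"wz": 0,"fingers": 0.1},{"tx": 0,"ty": 0,"tz": 0,"wx": 0,"wy": 0,"wz": 0,"fingers": -0.1},{"tx": 0,"ty": 0,"tz": 0,"wx": 0,"wy": 0,"wz": 0,"fingers": -0.1},{"tx": 0,"ty": 0,"tz": 0,"wx": 0,"wy": 0,"wz": 0,"fingers": -0.1},{"tx": 0,"ty": 0,"tz": -0.04,"wx": 0,"wy": 0,"wz": 0,"fingers": -0.1},{"tx": 0,"ty": 0,"tz": -0.08,"wx": 0,"wy": 0,"wz": 0,"fingers": -0.2},{"tx": 0,"ty": 0,"tz": -0.12,"wx": 0,"wy": 0,"wz": 0,"fingers": -0.2},{"tx": 0,"ty": 0,"tz": -0.16,"wx": 0,"wy": 0,"wz": 0,"fingers": -0.2}]}}

```text
clock: 9.4
ee_pos: [0.4063, 0.0056, 0.1624]
tcp_rot: [0.02, 0.96, -0.068, 0.27]
wrist_force: [-29.2, -4.0, 8.5]
gripper_width: 0.602
grasp_force: 0.0
```

```bash
cat >> h.py <<'E'
def chute(z): # grasp-point height; tool down, closing along feeder x
    g=place(*F,[-.152,0,z])[0]; return g-[0,0,.0187],Rcrank
E
python3 - <<'E'
from h import *
p,R,s=cur(); print(p,s["qpos"].round(2))
P,T=chute(.17); print(delta(P,T,p,R).round(4))
E
```

```text
[0.40626365 0.00562091 0.16243429] [-0.18 -1.01  2.53  0.02  1.08  1.52]
[ 0.0027 -0.2552  0.014   0.4451 -0.4205 -1.5741]
```

Request:
{"op": "servo_tool", "data": {"deltas": [{"tx": 0.01,"ty": -0.255,"tz": 0.014,"wx": 0.445,"wy": -0.42,"wz": -1.575,"fingers": -0.2},{"tx": 0.01,"ty": -0.255,"tz": 0.014,"wx": 0.445,"wy": -0.42,"wz": -1.575,"fingers": -0.2},{"tx": 0.01,"ty": -0.255,"tz": 0.014,"wx": 0.445,"wy": -0.42,"wz": -1.575,"fingers": -0.2},{"tx": 0.01,"ty": -0.255,"tz": 0.014,"wx": 0.445,"wy": -0.42,"wz": -1.575,"fingers": -0.2},{"tx": 0.01,"ty": -0.255,"tz": 0.014,"wx": 0.445,"wy": -0.42,"wz": -1.575,"fingers": -0.2},{"tx": 0.01,"ty": -0.255,"tz": 0.014,"wx": 0.445,"wy": -0.42,"wz": -1.575,"fingers": -0.2},{"tx": 0.01,"ty": -0.255,"tz": 0.014,"wx": 0.445,"wy": -0.42,"wz": -1.575,"fingers": -0.2},{"tx": 0.01,"ty": -0.255,"tz": 0.014,"wx": 0.445,"wy": -0.42,"wz": -1.575,"fingers": -0.2},{"tx": 0.01,"ty": -0.255,"tz": 0.014,"wx": 0.445,"wy": -0.42,"wz": -1.575,"fingers": -0.2},{"tx": 0.01,"ty": -0.255,"tz": 0.014,"wx": 0.445,"wy": -0.42,"wz": -1.575,"fingers": -0.2}]}}

```text
clock: 10.23
ee_pos: [0.4603, 0.2561, 0.1569]
tcp_rot: [0.008, 0.856, 0.51, 0.081]
wrist_force: [-0.6, -0.1, 0.4]
gripper_width: 0.596
grasp_force: 0.0
```

```bash
python3 - <<'E'
from h import *
from workcell import arm
import cv2
p,R,s=cur(); print(p,s["qpos"].round(2),s["wrist_force"])
P,T=chute(.12); print(delta(P,T,p,R).round(4))
im=arm.snapshot("top")["image"][:,:,::-1]; cv2.imwrite("pics/top7.png",im)
E
```

```text
[0.46028962 0.25613178 0.15691271] [ 0.36 -0.24  2.02  0.01  1.2   0.85] [-0.60403156 -0.06574916  0.37938899]
[-0.0106 -0.0129  0.0537  0.1218 -0.1105 -0.402 ]
```

View pics/top7.png

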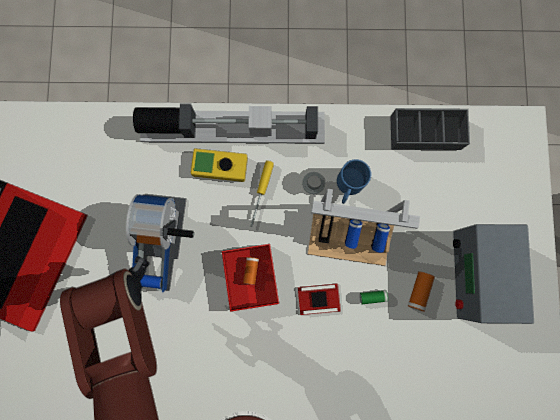

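The orange cell lies in the red box at (251,271) and the left cradle is empty. Now I'll line up over the chute.

Request:
{"op": "servo_tool", "data": {"deltas": [{"tx": -0.0106,"ty": -0.013,"tz": 0.03,"wx": 0.122,"wy": -0.11,"wz": -0.402,"fingers": -0.2},{"tx": -0.0106,"ty": -0.013,"tz": 0.03,"wx": 0.122,"wy": -0.11,"wz": -0.402,"fingers": -0.2},{"tx": -0.0106,"ty": -0.013,"tz": 0.03,"wx": 0.122,"wy": -0.11,"wz": -0.402,"fingers": -0.2},{"tx": -0.0106,"ty": -0.013,"tz": 0.03,"wx": 0.122,"wy": -0.11,"wz": -0.402,"fingers": -0.2},{"tx": -0.0106,"ty": -0.013,"tz": 0.054,"wx": 0.122,"wy": -0.11,"wz": -0.402,"fingers": -0.2},{"tx": -0.0106,"ty": -0.013,"tz": 0.054,"wx": 0.122,"wy": -0.11,"wz": -0.402,"fingers": -0.2},{"tx": -0.0106,"ty": -0.013,"tz": 0.054,"wx": 0.122,"wy": -0.11,"wz": -0.402,"fingers": -0.2}]}}

```text
clock: 10.87
ee_pos: [0.4505, 0.2559, 0.099]
tcp_rot: [-0.001, 0.742, 0.67, -0.001]
wrist_force: [-0.4, 0.4, -0.1]
gripper_width: 0.602
grasp_force: 0.0
```

```bash
python3 - <<'E'
from h import *
import cv2
p,R,s=cur(); print(p)
P,T=chute(.049); print(delta(P,T,p,R).round(4))
# cell centre refined from top5 by blue+white blob in chute
im=cv2.imread("pics/top5.png")[268:296,128:170]; hsv=cv2.cvtColor(im,cv2.COLOR_BGR2HSV)
m=((hsv[...,0]>105)&(hsv[...,0]<130)&(hsv[...,1]>120)).astype(np.uint8)
n,l,st,c=cv2.connectedComponentsWithStats(m); i=1+np.argmax(st[1:,4]); print(st[i],c[i]+[128,268])
E
```

```text
[0.45049552 0.2559342  0.09904902]
[ 0.001   0.0015  0.0687 -0.0019  0.0001 -0.0082]
[  8   0  32  24 389] [152.55012853 280.46786632]
```

Request:
{"op": "servo_tool", "data": {"deltas": [{"tx": 0.003,"ty": 0.001,"tz": 0.03,"wx": 0,"wy": 0,"wz": -0.006,"fingers": -0.2},{"tx": 0.003,"ty": 0.001,"tz": 0.055,"wx": 0,"wy": 0,"wz": -0.006,"fingers": -0.2},{"tx": 0.003,"ty": 0.001,"tz": 0.0685,"wx": 0,"wy": 0,"wz": -0.006,"fingers": -0.2},{"tx": 0.003,"ty": 0.001,"tz": 0.0685,"wx": 0,"wy": 0,"wz": -0.006,"fingers": -0.2},{"tx": 0.003,"ty": 0.001,"tz": 0.0685,"wx": 0,"wy": 0,"wz": -0.006,"fingers": 0.1},{"tx": 0.003,"ty": 0.001,"tz": 0.0685,"wx": 0,"wy": 0,"wz": -0.006,"fingers": 0.5},{"tx": 0.003,"ty": 0.001,"tz": 0.0685,"wx": 0,"wy": 0,"wz": -0.006,"fingers": 0.5},{"tx": 0.003,"ty": 0.001,"tz": 0.0685,"wx": 0,"wy": 0,"wz": -0.006,"fingers": 0.5},{"tx": 0.003,"ty": 0.001,"tz": 0.0685,"wx": 0,"wy": 0,"wz": -0.006,"fingers": 0.5},{"tx": 0.003,"ty": 0.001,"tz": 0.0685,"wx": 0,"wy": 0,"wz": -0.006,"fingers": 0.5}], "newtons": 35}}

```text
clock: 11.7
ee_pos: [0.4541, 0.2598, 0.0329]
tcp_rot: [0.0, 0.74, 0.673, 0.002]
wrist_force: [0.3, 0.5, 5.6]
gripper_width: 0.363
grasp_force: 35.4
```

```bash
python3 - <<'E'
from h import *
p,R,s=cur(); print(p,s["wrist_force"]); P,T=chute(.049); print("err",delta(P,T,p,R).round(4))
L=p+[0,0,.13]; print(L)
for n in(.14,):
    P,T=rackpose(1,n); print(P,delta(P,T,L,R).round(4))
E
```

```text
[0.45407835 0.25982262 0.03293959] [0.25300588 0.5317375  5.62798223]
err [-0.0032 -0.0018  0.0026  0.0026 -0.0024 -0.0008]
[0.45407835 0.25982262 0.16293959]
[ 0.52615744 -0.19562768  0.17286823] [-0.4466  0.1148 -0.0107 -0.4506  0.4259  1.5717]
```

Request:
{"op": "servo_tool", "data": {"deltas": [{"tx": 0,"ty": 0,"tz": -0.01,"wx": 0,"wy": 0,"wz": 0,"fingers": 0.5},{"tx": 0,"ty": 0,"tz": -0.03,"wx": 0,"wy": 0,"wz": 0,"fingers": 0.5},{"tx": 0,"ty": 0,"tz": -0.06,"wx": 0,"wy": 0,"wz": 0,"fingers": 0.5},{"tx": 0,"ty": 0,"tz": -0.095,"wx": 0,"wy": 0,"wz": 0,"fingers": 0.5},{"tx": 0,"ty": 0,"tz": -0.13,"wx": 0,"wy": 0,"wz": 0,"fingers": 0.5}]}}

```text
clock: 12.12
ee_pos: [0.4511, 0.2586, 0.1612]
tcp_rot: [-0.001, 0.74, 0.673, -0.002]
wrist_force: [0.9, 0.4, -0.7]
gripper_width: 0.363
grasp_force: 35.9
```

Request:
{"op": "servo_tool", "data": {"deltas": [{"tx": -0.03,"ty": 0.008,"tz": -0.03,"wx": -0.032,"wy": 0.03,"wz": 0.112,"fingers": 0.5},{"tx": -0.06,"ty": 0.016,"tz": -0.03,"wx": -0.064,"wy": 0.06,"wz": 0.224,"fingers": 0.5},{"tx": -0.09,"ty": 0.024,"tz": -0.03,"wx": -0.096,"wy": 0.09,"wz": 0.336,"fingers": 0.5},{"tx": -0.12,"ty": 0.032,"tz": -0.03,"wx": -0.128,"wy": 0.12,"wz": 0.448,"fingers": 0.5},{"tx": -0.15,"ty": 0.04,"tz": -0.03,"wx": -0.16,"wy": 0.15,"wz": 0.56,"fingers": 0.5},{"tx": -0.18,"ty": 0.048,"tz": -0.03,"wx": -0.192,"wy": 0.18,"wz": 0.672,"fingers": 0.5},{"tx": -0.21,"ty": 0.056,"tz": -0.03,"wx": -0.224,"wy": 0.21,"wz": 0.784,"fingers": 0.5},{"tx": -0.24,"ty": 0.064,"tz": -0.03,"wx": -0.256,"wy": 0.24,"wz": 0.896,"fingers": 0.5},{"tx": -0.27,"ty": 0.072,"tz": -0.03,"wx": -0.288,"wy": 0.27,"wz": 1.008,"fingers": 0.5},{"tx": -0.3,"ty": 0.08,"tz": -0.03,"wx": -0.32,"wy": 0.3,"wz": 1.12,"fingers": 0.5}]}}

```text
clock: 12.95
ee_pos: [0.5032, -0.0484, 0.1902]
tcp_rot: [0.016, 0.965, 0.162, 0.206]
wrist_force: [0.5, 0.3, -1.4]
gripper_width: 0.359
grasp_force: 35.9
```

```bash
python3 - <<'E'
from h import *
p,R,s=cur(); print(p,s["gripper_width"],s["qpos"].round(2))
P,T=rackpose(1,.14); print(P,delta(P,T,p,R).round(4))
E
```

```text
[ 0.50320911 -0.04843424  0.19021816] 0.3585476209456113 [-0.34 -0.51  2.19  0.19  1.08  0.84]
[ 0.52615744 -0.19562768  0.17286823] [-0.0341  0.1447  0.0197 -0.1262  0.1288  0.4478]
```

Request:
{"op": "servo_tool", "data": {"deltas": [{"tx": -0.007,"ty": 0.028,"tz": 0.004,"wx": -0.025,"wy": 0.026,"wz": 0.09,"fingers": 0.5},{"tx": -0.014,"ty": 0.057,"tz": 0.008,"wx": -0.05,"wy": 0.052,"wz": 0.18,"fingers": 0.5},{"tx": -0.02,"ty": 0.086,"tz": 0.012,"wx": -0.075,"wy": 0.077,"wz": 0.27,"fingers": 0.5},{"tx": -0.027,"ty": 0.115,"tz": 0.016,"wx": -0.1,"wy": 0.103,"wz": 0.36,"fingers": 0.5},{"tx": -0.034,"ty": 0.14,"tz": 0.019,"wx": -0.126,"wy": 0.129,"wz": 0.448,"fingers": 0.5},{"tx": -0.034,"ty": 0.1465,"tz": 0.02,"wx": -0.126,"wy": 0.129,"wz": 0.448,"fingers": 0.5},{"tx": -0.034,"ty": 0.1465,"tz": 0.02,"wx": -0.126,"wy": 0.129,"wz": 0.448,"fingers": 0.5},{"tx": -0.034,"ty": 0.1465,"tz": 0.02,"wx": -0.126,"wy": 0.129,"wz": 0.448,"fingers": 0.5},{"tx": -0.034,"ty": 0.1465,"tz": 0.02,"wx": -0.126,"wy": 0.129,"wz": 0.448,"fingers": 0.5}]}}

```text
clock: 13.7
ee_pos: [0.5286, -0.1947, 0.1738]
tcp_rot: [0.019, 0.959, -0.064, 0.275]
wrist_force: [0.0, -0.0, -0.6]
gripper_width: 0.363
grasp_force: 35.9
```

```bash
python3 - <<'E'
from h import *
from workcell import arm
import cv2
p,R,s=cur(); print(p)
P,T=rackpose(1,0.14); print(delta(P,T,p,R).round(4)); P,T=rackpose(1,0,d=.0165); print(delta(P,T,p,R).round(4))
c=p-R[:,2]*.0165
for u in(-.035,0,.035): print(proj("scene",c+R[:,0]*u).round(1),end=' ')
a=arm.snapshot("scene")["image"][:,:,::-1][130:260,170:270]; b=cv2.imread("pics/top7.png")[205:265,300:350]
cv2.imwrite("pics/c8.png",np.hstack([cv2.resize(a,(400,520),interpolation=2),cv2.resize(b,(400,480),interpolation=2)[0:480] if 0 else cv2.copyMakeBorder(cv2.resize(b,(400,480),interpolation=2),0,40,0,0,0)]))
E
```

```text
[ 0.52863341 -0.19471741  0.17377468]
[-0.0025  0.0012 -0.0005 -0.0031  0.0003  0.0071]
[-0.0024  0.0017  0.1373 -0.0031  0.0003  0.0071]
[[222. 164.]] [[219.3 165.1]] [[216.4 166.1]]
```

View pics/c8.png

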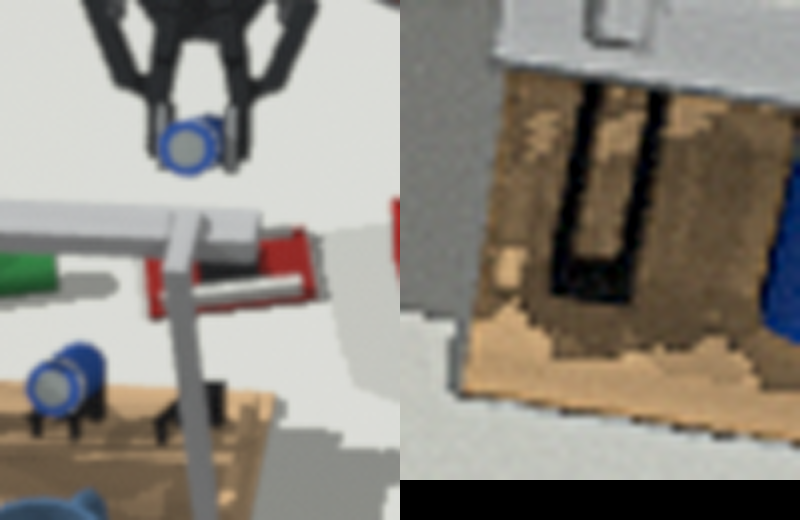

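The held cell's end shows at scene (216.8,166.8), predicted (216.4,166.1). The empty cradle's rods run from top (327.8,216.5) to (324.6,237.5), with the heel edge at row ~237.5. I'll check the rack model against these.

```bash
python3 - <<'E'
from h import *
o,R=slotframe(1); pr=lambda u,y,n:proj("top",o+R@[u,y,n])[0].round(2)
for y in(0,-.0018): print(y,"heel",pr(-.0355,y,-.0167),pr(-.0355,y,-.008),pr(-.0395,y,-.012),"rod mid",pr(.0,y,-.0127),pr(.025,y,-.0127))
rows=np.array([[327.8,216.5],[324.6,237.5]])-.1; print(rows)
E
```

```text
0 heel [322.61 238.49] [322.67 239.94] [322.38 240.59] rod mid [324.93 227.32] [326.58 218.81]
-0.0018 heel [323.27 238.59] [323.33 240.04] [323.05 240.69] rod mid [325.61 227.42] [327.26 218.92]
[[327.7 216.4]
 [324.5 237.4]]
```

Request:
{"op": "servo_tool", "data": {"deltas": [{"tx": 0.001,"ty": 0.0035,"tz": 0.03,"wx": -0.003,"wy": 0,"wz": 0,"fingers": 0.5},{"tx": 0.001,"ty": 0.0035,"tz": 0.06,"wx": -0.003,"wy": 0,"wz": 0,"fingers": 0.5},{"tx": 0.001,"ty": 0.0035,"tz": 0.085,"wx": -0.003,"wy": 0,"wz": 0,"fingers": 0.5},{"tx": 0.001,"ty": 0.0035,"tz": 0.105,"wx": -0.003,"wy": 0,"wz": 0,"fingers": 0.5},{"tx": 0.001,"ty": 0.0035,"tz": 0.117,"wx": -0.003,"wy": 0,"wz": 0,"fingers": 0.5},{"tx": 0.001,"ty": 0.0035,"tz": 0.124,"wx": -0.003,"wy": 0,"wz": 0,"fingers": 0.5},{"tx": 0.001,"ty": 0.0035,"tz": 0.128,"wx": -0.003,"wy": 0,"wz": 0,"fingers": 0.5},{"tx": 0.001,"ty": 0.0035,"tz": 0.13,"wx": -0.003,"wy": 0,"wz": 0,"fingers": 0.5},{"tx": 0.001,"ty": 0.0035,"tz": 0.13,"wx": -0.003,"wy": 0,"wz": 0,"fingers": 0.5},{"tx": 0.001,"ty": 0.0035,"tz": 0.13,"wx": -0.003,"wy": 0,"wz": 0,"fingers": 0.5}]}}

```text
clock: 14.58
ee_pos: [0.5976, -0.209, 0.0652]
tcp_rot: [0.021, 0.959, -0.066, 0.276]
wrist_force: [0.9, 1.2, -2.3]
gripper_width: 0.358
grasp_force: 36.0
```

```bash
python3 - <<'E'
from h import *
p,R,s=cur(); print(p,(R.T@s["wrist_force"]).round(2),s["torque"].round(3))
P,T=rackpose(1,0,d=.0165); print(delta(P,T,p,R).round(4))
E
```

```text
[ 0.59762573 -0.20903483  0.0652049 ] [-0.65 -1.36  2.33] [0.06  0.374 0.001]
[-0.0046 -0.0032  0.008   0.0017 -0.0018  0.0059]
```

Request:
{"op": "servo_tool", "data": {"deltas": [{"tx": -0.0015,"ty": -0.001,"tz": 0.002,"wx": 0,"wy": 0,"wz": 0,"fingers": 0.5},{"tx": -0.0015,"ty": -0.001,"tz": 0.004,"wx": 0,"wy": 0,"wz": 0,"fingers": 0.5},{"tx": -0.0015,"ty": -0.001,"tz": 0.005,"wx": 0,"wy": 0,"wz": 0,"fingers": 0.5},{"tx": -0.0015,"ty": -0.001,"tz": 0.005,"wx": 0,"wy": 0,"wz": 0,"fingers": 0.5},{"tx": -0.0015,"ty": -0.001,"tz": 0.005,"wx": 0,"wy": 0,"wz": 0,"fingers": 0.5}]}}

```text
clock: 15.0
ee_pos: [0.5987, -0.2082, 0.059]
tcp_rot: [0.021, 0.959, -0.066, 0.275]
wrist_force: [1.2, 0.4, -1.1]
gripper_width: 0.363
grasp_force: 36.0
```

```bash
python3 - <<'E'
from h import *
p,R,s=cur(); print(p,(R.T@s["wrist_force"]).round(2),s["torque"].round(3))
P,T=rackpose(1,0,d=.0165); print(delta(P,T,p,R).round(4))
E
```

```text
[ 0.59869133 -0.20820791  0.05901301] [ 0.44 -0.54  1.51] [0.055 0.417 0.068]
[-0.0021 -0.0022  0.0022  0.0013 -0.0004  0.0052]
```

Request:
{"op": "servo_tool", "data": {"deltas": [{"tx": 0,"ty": 0,"tz": 0.001,"wx": 0,"wy": 0,"wz": 0,"fingers": 0.5},{"tx": 0,"ty": 0,"tz": 0.002,"wx": 0,"wy": 0,"wz": 0,"fingers": 0.5},{"tx": 0,"ty": 0,"tz": 0.002,"wx": 0,"wy": 0,"wz": 0,"fingers": 0.5},{"tx": 0,"ty": 0,"tz": 0.002,"wx": 0,"wy": 0,"wz": 0,"fingers": 0.5}]}}

```text
clock: 15.33
ee_pos: [0.5998, -0.2083, 0.0573]
tcp_rot: [0.021, 0.959, -0.066, 0.275]
wrist_force: [-0.3, -0.3, -0.6]
gripper_width: 0.361
grasp_force: 36.0
```

```bash
python3 - <<'E'
from h import *
p,R,s=cur(); print(p,(R.T@s["wrist_force"]).round(2),s["torque"].round(3))
P,T=rackpose(1,0,d=.0165); print(delta(P,T,p,R).round(4))
E
```

```text
[ 0.59983651 -0.20834578  0.05728649] [-0.52  0.38  0.39] [ 0.045  0.334 -0.002]
[-0.0021 -0.0022  0.0002  0.0013 -0.0003  0.0053]
```

Request:
{"op": "servo_tool", "data": {"deltas": [{"tx": 0,"ty": 0,"tz": 0.001,"wx": 0,"wy": 0,"wz": 0,"fingers": 0.5},{"tx": 0,"ty": 0,"tz": 0.001,"wx": 0,"wy": 0,"wz": 0,"fingers": 0.5},{"tx": 0,"ty": 0,"tz": 0.001,"wx": 0,"wy": 0,"wz": 0,"fingers": 0.5}]}}

```text
clock: 15.58
ee_pos: [0.6, -0.2083, 0.057]
tcp_rot: [0.021, 0.959, -0.065, 0.275]
wrist_force: [-9.3, 2.0, 7.5]
gripper_width: 0.361
grasp_force: 37.2
```

Request:
{"op": "servo_tool", "data": {"deltas": [{"tx": 0,"ty": 0,"tz": 0.001,"wx": 0,"wy": 0,"wz": 0,"fingers": 0.5},{"tx": 0,"ty": 0,"tz": 0.001,"wx": 0,"wy": 0,"wz": 0,"fingers": 0.5},{"tx": 0,"ty": 0,"tz": 0.001,"wx": 0,"wy": 0,"wz": 0,"fingers": 0.5}]}}

```text
clock: 15.83
ee_pos: [0.6001, -0.2083, 0.0569]
tcp_rot: [0.021, 0.959, -0.065, 0.274]
wrist_force: [-21.7, 5.1, 18.8]
gripper_width: 0.359
grasp_force: 38.7
```

```bash
python3 - <<'E'
from h import *
p,R,s=cur(); print(p,(R.T@s["wrist_force"]).round(2),s["torque"].round(3))
P,T=rackpose(1,0,d=.0165); print(delta(P,T,p,R).round(4))
E
```

```text
[ 0.60013662 -0.20833221  0.05692703] [ -8.91  -2.01 -27.71] [0.321 1.722 0.025]
[-0.0022 -0.0021 -0.0003  0.0003  0.0013  0.0066]
```

Contact came at the orange cell's seat depth. I'll ease the press, then open.

Request:
{"op": "servo_tool", "data": {"deltas": [{"tx": 0,"ty": 0,"tz": -0.001,"wx": 0,"wy": 0,"wz": 0,"fingers": 0.5},{"tx": 0,"ty": 0,"tz": -0.0015,"wx": 0,"wy": 0,"wz": 0,"fingers": 0.5},{"tx": 0,"ty": 0,"tz": -0.0015,"wx": 0,"wy": 0,"wz": 0,"fingers": 0.25},{"tx": 0,"ty": 0,"tz": -0.0015,"wx": 0,"wy": 0,"wz": 0,"fingers": 0.2},{"tx": 0,"ty": 0,"tz": -0.0015,"wx": 0,"wy": 0,"wz": 0,"fingers": 0.1},{"tx": 0,"ty": 0,"tz": -0.0015,"wx": 0,"wy": 0,"wz": 0,"fingers": -0.05},{"tx": 0,"ty": 0,"tz": -0.0015,"wx": 0,"wy": 0,"wz": 0,"fingers": -0.2},{"tx": 0,"ty": 0,"tz": -0.0015,"wx": 0,"wy": 0,"wz": 0,"fingers": -0.2},{"tx": 0,"ty": 0,"tz": -0.0015,"wx": 0,"wy": 0,"wz": 0,"fingers": -0.2}]}}

```text
clock: 16.58
ee_pos: [0.6001, -0.2084, 0.0569]
tcp_rot: [0.021, 0.959, -0.066, 0.275]
wrist_force: [0.9, -0.2, -0.1]
gripper_width: 0.599
grasp_force: 0.0
```

Request:
{"op": "servo_tool", "data": {"deltas": [{"tx": 0,"ty": 0,"tz": -0.015,"wx": 0,"wy": 0,"wz": 0,"fingers": -0.2},{"tx": 0,"ty": 0,"tz": -0.045,"wx": 0,"wy": 0,"wz": 0,"fingers": -0.2},{"tx": 0,"ty": 0,"tz": -0.08,"wx": 0,"wy": 0,"wz": 0,"fingers": -0.2},{"tx": 0,"ty": 0,"tz": -0.12,"wx": 0,"wy": 0,"wz": 0,"fingers": -0.2},{"tx": 0,"ty": -0.04,"tz": -0.13,"wx": 0,"wy": 0,"wz": 0,"fingers": -0.2},{"tx": 0,"ty": -0.08,"tz": -0.13,"wx": 0,"wy": 0,"wz": 0,"fingers": -0.2},{"tx": 0,"ty": -0.12,"tz": -0.13,"wx": 0,"wy": 0,"wz": 0,"fingers": -0.2},{"tx": 0,"ty": -0.16,"tz": -0.13,"wx": 0,"wy": 0,"wz": 0,"fingers": -0.2},{"tx": 0,"ty": -0.2,"tz": -0.13,"wx": 0,"wy": 0,"wz": 0,"fingers": -0.2},{"tx": 0,"ty": -0.2,"tz": -0.13,"wx": 0,"wy": 0,"wz": 0,"fingers": -0.2}]}}

```text
clock: 17.42
ee_pos: [0.5595, 0.0065, 0.1666]
tcp_rot: [0.019, 0.959, -0.062, 0.275]
wrist_force: [0.1, -0.9, 1.2]
gripper_width: 0.597
grasp_force: 0.0
```

```bash
python3 - <<'E'
from workcell import arm
import cv2,numpy as np
s=arm.get_state(); print(s["qpos"].round(2),s["wrist_force"])
a=arm.snapshot("top")["image"][:,:,::-1][180:280,295:420]; b=arm.snapshot("scene")["image"][:,:,::-1][180:280,120:270]
cv2.imwrite("pics/c9.png",np.hstack([cv2.resize(a,(400,320),interpolation=2),cv2.resize(b,(400,320),interpolation=2)]))
E
```

```text
[-0.12 -0.4   2.2  -0.01  0.79  1.59] [ 0.05658311 -0.94895333  1.24211926]
```

View pics/c9.png

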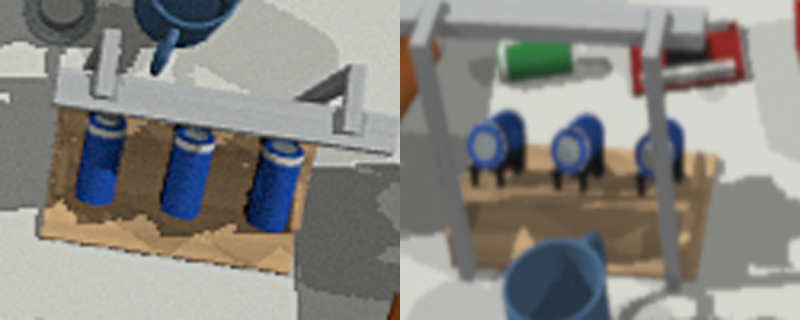

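The fresh cell at crop (98,160) sits parallel to and level with the two good ones, with lower ends at rows 205, 218 and 231. I'm handing in the job.

```bash
python3 -c "
from workcell import arm
print(arm.job_done())"
```

```text
the job is handed in; nothing more can be done
None
```

I handed the job in at about 17 s on the robot's clock: one fresh cell fed with the crank left at about 0.95 rad, the orange cell in the red box, and the fresh cell seated in the freed cradle. One concern: arm joint 2 read −1.01, its lower limit, while backing out of the box, with about 29 N at the wrist; I did not check whether it passed the limit.

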